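Open the top half of the hand-over hatch and set the canister out

ROBOT

A 6-joint arm with a two-finger parallel gripper is mounted at the origin on the work surface. World frame = base frame: x ahead of the robot, y to its left, z up, the work surface at z = 0. Lengths are in mm, angles in rad, forces in N, time in s.
With the tool pointing down it reaches from about 275 to 750 mm from the base axis. Payload 10.2 kg.
Tool frame: the origin (TCP) lies between the finger pads; the fingertips stand 11 mm ahead of it and the grasp point (between the pads) lies 8 mm behind it; z points along the fingers, y is the line along which they close (so a half turn about z gives the same grasp; the last joint's range is limited). The gripper opens to 85 mm and grips with 20 to 120 N. Pads are 22 mm wide; open, the fingers measure 114 mm over their backs; the gripper's body (76 mm by 85 mm) begins 54 mm behind the grasp point. The pads swing forward as they close: fully open they stand 13 mm farther back than shut.
Start: joints at [-1.501, 0.313, 1.498, -0, 1.331, -0.223], TCP at [151.52, -502.666, 242.294] pointing down, gripper open.
Joint ranges: [-2.94, 2.94], [-0.97, 2.17], [0.19, 2.56], [-1.23, 4.37], [0.02, 3.11], [-2.88, 2.88]. Speed limits (rad/s): [2.39, 2.39, 3.01, 3.14, 3.14, 3.14].

INTERFACE

Orientations are given as a unit quaternion [w, x, y, z].
In Python, from rig import sense, eyes, finish_job gives the robot as it stands.
- The arm moves only by the shell command python3 -m jog 'ROWS' [FORCE]. ROWS is JSON, a list of rows, each a list of 7 numbers: the shift along the tool's x, y, z in m, then the turn, a rotation vector about the tool's x, y, z in rad, then the finger opening in m, from 0 to 0.0854. In form: [[dx, dy, dz, rx, ry, rz, gripper], ...]. A call has 1 to 5 rows; each row shifts and turns the commanded pose from where the row before left it, along the tool's axes as they then stand; what a row does not reach is not made up. A row lasts 1/10 s, in which the tool goes at most 50 mm and 8.59 degrees, less where a joint would pass 70% of its speed; a pose out of reach is approached as far as the arm can. A call is refused whole if a number of a shift passes 0.05 or a number of a turn 0.15, either way. A call with a gripper value outside its range is refused whole. The fingers move at their own pace and stop on an object; FORCE is the grip in N (left out, the last holds). Time passes only in rows, so rows that do not move let the fingers close. It gives the time, the measured TCP pose, the force, the opening and the grip force at its end, in the units of the state.
- sense(): the state, without advancing time (a new reading comes with each control period).
- eyes.capture(name): name is "scene" or "top" or "wrist"; returns the picture (420x560x3 uint8, red, green, blue); there is no depth.
- eyes.calibration(name): a dict with "fx", "fy", "cx", "cy" (pixels), "dist" ([k1, k2, p1, p2, k3] as OpenCV has them; the pictures are not rectified), "cam_to_world" (4x4, takes a point from camera to world coordinates); the wrist camera has in their place "mount" (4x4, takes a point from camera to tool coordinates, whose origin is the TCP and whose axes are the flange's). Camera axes: x right, y down, z forward; pixel columns grow to the right and rows downward; lengths in mm; the calibration is good to about 2 mm. A picture is of the moment at which its call begins: read the wrist's pose just before it. calibration takes no time and is no camera call.
- finish_job(): hands the job in; it is judged then, once.
The state is a dict: "time_s": time; "joints": joint angles; "dq": joint speeds; "tau": joint torques, N m; "eef_pos": TCP position; "ee_rot": TCP orientation; "force": force on the tool from outside, world axes, zero at the start; "wrist_torque": the same for the moment, N m; "grip_width": opening from 0.0 (shut) to 1.0 (fully open); "grip_force": force on a finger pad.
Only numpy, scipy, OpenCV 4.12 (cv2) and the standard library are available. Lean on these libraries where they do the work, as an engineer would, in place of code of your own. Each camera call takes 0.05 s, during which the arm holds its last target. There are 200 camera calls.

TASK

Draw the bolt of the hatch's top half and swing that top half wide open, at least square to the screen, leaving the bottom half shut and bolted. Then set the short round canister down, without dropping it, upright on the shelf of the bottom half, its whole foot on the board, for the next room to collect, let it go and leave the other things on the bench where they are.

Things in the scene. Friction and masses are not known exactly. Their poses are not given: they have to be found in the camera images.
- hatch: White screen fixed to the bench with a split hatch. Origin: bench level, mid opening, plane of the leaves' back faces. x points through the hatch, away from its front (bolts and shelf face -x; both halves open that way); y along the screen; z up. Opening y -110 to 110 mm; posts 45 wide; head rail 300 to 312 mm up, both x 0 to 30 mm. Both halves hinge at x 0, y -110 mm. Low panel to y -272.
- top_leaf (a joint): Hinge angle of the top half, rad: 0 shut, grows swinging out to the hatch's -x, stop at 1.9. Clear pane in aluminium, 218 wide, 16 thick (shut: x -16 to 0 mm), 175 to 295 mm above the bench. Once its bolt is drawn and the way is free, a spring pushes it ajar to about 0.37 rad, a gap of some 80 mm at the free edge; beyond that it turns with light friction (under 1 N) and stays where left.
- top_edge (a point): Free upper back corner of the top half, moving with it: 218 mm from the hinge axis, 295 mm above the bench, on the back face.
- top_hinge (a point): Point on the hinge axis of the top half, half way up it (235 mm above the bench). The axis is vertical.
- top_bolt (a joint): Travel of the top half's bolt, m: 0 home, 0.04 fully drawn; grows as its knob slides along the leaf towards the hinge. It holds the leaf until about 0.022. Takes 2 to 4 N and stays where it is left.
- top_bolt_knob (a point): Middle of the top bolt's knob: round steel stem 12 mm thick (16 at its end), level, 273 mm above the bench, sticking out 30 to 80 mm in front of the leaf's back face (this point 57 mm). Home: hatch y = 55 mm. The 12 mm rod lies behind it, 28 mm off the back face. Keeper on the post: y 118 to 132, out to x -42 mm, 256 to 290 mm up; 55 mm free between stem and keeper.
- bottom_leaf (a joint): Hinge angle of the bottom half, rad: 0 shut, same sense as the top half; to stay shut (its bolt leaves about 0.01 play). It reaches 30 to 164 mm above the bench, shelf included.
- bottom_bolt (a joint): Travel of the bottom half's own bolt, m, same shape and sense as the top one, 85 mm above the bench under the shelf. To be left home.
- ledge (a point): Centre of the upper face of the shelf board on top of the bottom half: white, 164 mm above the bench, y -109 to 109 mm and x -136 to 0 mm of the hatch; this point is at about x -76, y 0 mm. The top half's lower edge sweeps 11 mm above the board.
- canister: The short round canister: plain steel, 52 mm across, 60 mm tall, about 0.15 to 0.31 kg, closed lid with a small step. Origin: centre of its foot; z up.
- flask: Bystander: taller, narrower steel flask, 42 mm across, 100 mm tall. Origin: centre of its foot.
- tin: Bystander: square steel tin, 56 mm by 56 mm, 51 mm tall. Origin: centre of its foot.
- tape: Bystander: white tape reel lying flat, 72 mm across, 24 mm high, with a 48 mm hole. Origin: centre of its underside.
Things that resemble listed ones, but are neither listed nor needed, are in the scene too. What is shaped like the canister but yellow is not meant.

How it is judged:
By the outcome, as a careful person would: the job done as asked, in the order asked, and still so for the second after the job is handed in, with the robot touching nothing.
It also fails if it takes over 72 s, if anything falls off the work surface, if the arm or the gripper's body presses on something with over 40 N, if the wrist force passes 120 N, or if a joint passes its speed limit or range.

## Working session

There is one attempt and no reset: what is moved stays moved. The work goes in short steps, Python scripts to look and compute and a shell command to move; the robot and the scene stay as the last step left them, time stands still between calls to the robot, and variables do not carry over. Pictures are saved under pics/ and viewed, at most 13 in all, crops included, and the job is handed in when it is done.

```bash
ls; mkdir -p pics; cat > h.py <<'E'
import numpy as np, cv2
from rig import sense, eyes
from scipy.spatial.transform import Rotation as R
def rot(q): return R.from_quat([q[1],q[2],q[3],q[0]]).as_matrix()
def cam(n, s=None):
    c=eyes.calibration(n)
    K=np.array([[c['fx'],0,c['cx']],[0,c['fy'],c['cy']],[0,0,1.]]); d=np.array(c['dist'],float)
    if n=='wrist':
        s=s or sense(); T=np.eye(4); T[:3,:3]=rot(s['ee_rot']); T[:3,3]=s['eef_pos']; M=T@np.array(c['mount'])
    else: M=np.array(c['cam_to_world'])
    return K,d,M
def ray(n,uv,s=None):
    K,d,M=cam(n,s); p=cv2.undistortPoints(np.array([[uv]],float),K,d)[0,0]
    return M[:3,3], M[:3,:3]@np.array([p[0],p[1],1])
def atz(n,uv,z,s=None):
    o,r=ray(n,uv,s); return o+r*(z-o[2])/r[2]
def proj(n,P,s=None):
    K,d,M=cam(n,s); W=np.linalg.inv(M); rv=cv2.Rodrigues(W[:3,:3])[0]
    return cv2.projectPoints(np.array(P,float).reshape(-1,3),rv,W[:3,3],K,d)[0][:,0]
def shot(n,f,crop=None,k=1):
    im=eyes.capture(n)[:,:,::-1].copy(); cv2.imwrite(f'pics/raw_{f}.png',im)
    if crop: a,b,c,e=crop; im=im[b:e,a:c]
    if k!=1: im=cv2.resize(im,None,fx=k,fy=k,interpolation=cv2.INTER_CUBIC)
    cv2.imwrite(f'pics/{f}.png',im); return im
E
python3 - <<'E'
from h import *
shot('scene','s0',k=1.4); shot('top','t0',k=1.4)
for n in('scene','top'): print(n,np.round(cam(n)[2],3).tolist(), cam(n)[0][0,0])
print(eyes.calibration('wrist')['mount']); s=sense(); print(s['ee_rot'],s['grip_width'])
E
```

```text
pics
scene [[-0.415, 0.636, -0.65, 1103.134], [0.91, 0.293, -0.294, 292.767], [0.003, -0.714, -0.7, 822.009], [0.0, 0.0, 0.0, 1.0]] 459.98756330141003
top [[-0.024, -0.984, 0.176, 321.181], [-1.0, 0.024, -0.001, -1.672], [-0.003, -0.176, -0.984, 1247.28], [0.0, 0.0, 0.0, 1.0]] 464.8053848181488
[[ 6.08568219e-04 -9.57768804e-01 -2.87538775e-01  7.38030160e+01]
 [ 9.99999702e-01  4.46175485e-04  6.30297869e-04 -3.10452346e-01]
 [-4.75386884e-04 -2.87539073e-01  9.57768790e-01 -1.30551903e+02]
 [ 0.00000000e+00  0.00000000e+00  0.00000000e+00  1.00000000e+00]]
[-6.08584135e-04  9.89305968e-01  1.45853798e-01  4.32060959e-05] 0.9986382802216202
```

View pics/s0.png

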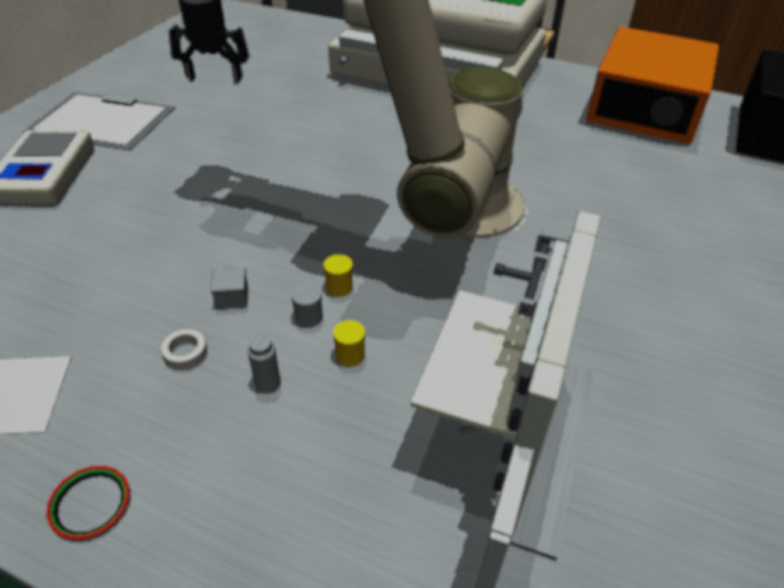

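View pics/t0.png

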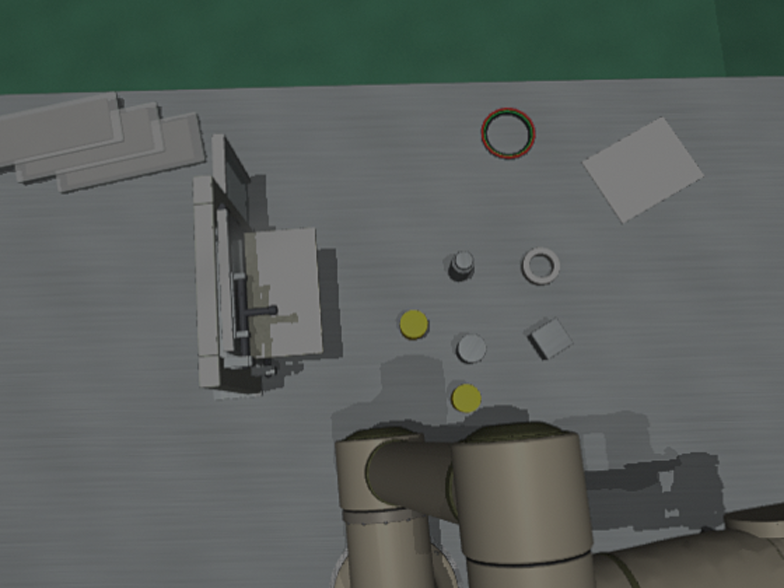

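The views (shown at 1.4×) show the hatch on the robot's left: rail top at (194–219, 179–357) and shelf front corners at (315,228) and (322,353) in the top view.

Canister candidates in the top view:
- Grey short cylinder at (471,348), or (307,305) in the scene view. It is plain steel and short, so it fits.
- Two yellow ones at (413,324) and (466,398), excluded by colour.
- Flask at (461,265), taller and narrower.
- Tin at (550,338), square.

Next I fit the hatch pose and confirm the canister in a crop.

```bash
cat > fit.py <<'E'
from h import *
from scipy.optimize import least_squares
def H(p,P):
    c,s=np.cos(p[2]),np.sin(p[2]); P=np.atleast_2d(P).astype(float)
    return np.c_[p[0]+c*P[:,0]-s*P[:,1], p[1]+s*P[:,0]+c*P[:,1], P[:,2]]
if __name__=='__main__':
    obs=[('top',(315,228),(-136,-109,164)),('top',(322,353),(-136,109,164)),
     ('scene',(458,291),(-136,109,164)),('scene',(413,403),(-136,-109,164)),
     ('top',(194,179),(30,-155,312)),('top',(214,179),(0,-155,312)),('top',(219,357),(0,155,312)),('top',(199,357),(30,155,312)),
     ('scene',(578,212),(0,155,312)),('scene',(600,218),(30,155,312)),('scene',(533,365),(0,-155,312)),('scene',(563,368),(30,-155,312))]
    f=lambda p: np.concatenate([proj(n,H(p,P))[0]-np.array(u)/1.4 for n,u,P in obs])
    r=least_squares(f,[400,350,1.57],x_scale=[100,100,.3],loss='soft_l1'); p=r.x
    print(p,np.round(f(p).reshape(-1,2),1).tolist()); np.save('p.npy',p)
    print('knob',H(p,[-57,55,273]),'hinge',H(p,[0,-110,235]),'ledge',H(p,[-76,0,164]))
    for nm,u,v,z in(('can',(471,342),(307,296),60),('flask',(463,258),(261,345),100),('tin',(551,333),(229,274),51),('tape',(541,266),(184,346),24),('y1',(413,321),(349,329),60),('y2',(466,394),(338,264),60)):
        print(nm,atz('top',np.array(u)/1.4,z).round(1),atz('scene',np.array(v)/1.4,z).round(1))
    A=cv2.imread('pics/raw_s0.png')
    B=cv2.imread('pics/raw_t0.png')
    for n,I in(('scene',A),('top',B)):
        for P in [(-57,55,273),(0,-110,312),(0,110,300),(-136,109,164),(-136,-109,164),(-76,0,164),(0,-272,0)]:
            cv2.circle(I,tuple(np.round(proj(n,H(p,P))[0]*8).astype(int).tolist()),12,(0,0,255),-1,shift=3)
    a=cv2.resize(A[140:390,150:440],(400,345),interpolation=2)
    b=cv2.resize(B[90:310,120:420],(400,293),interpolation=2)
    c=cv2.resize(A[170:290,110:280],(400,282),interpolation=2)
    d=np.zeros((600,800,3),np.uint8); d[:293,:400]=b; d[:345,400:]=a; d[300:582,:400]=c
    cv2.imwrite('pics/chk.png',d)
E
python3 fit.py
```

```text
[527.3534987  254.45116801   1.63831293] [[-1.1, -0.8], [0.5, -0.4], [0.8, -1.0], [-1.0, -1.0], [-2.5, 0.4], [-2.7, -0.8], [0.3, 18.6], [-0.3, 20.0], [-0.3, -0.5], [0.5, -1.2], [-1.2, 15.6], [-1.2, 19.5]]
knob [[476.32433297 193.87044298 273.        ]] hinge [[637.10287686 261.87235342 235.        ]] ledge [[532.48086316 178.62432492 164.        ]]
can [ 450.5 -149.6   60. ] [ 444.  -146.4   60. ]
flask [ 599.1 -137.1  100. ] [ 599.  -134.3  100. ]
tin [ 464.5 -299.5   51. ] [ 445.3 -305.4   51. ]
tape [ 598.  -295.7   24. ] [ 601.2 -293.6   24. ]
y1 [491.9 -44.5  60. ] [482.4 -47.5  60. ]
y2 [ 356.4 -136.2   60. ] [ 349.2 -136.4   60. ]
```

View pics/chk.png

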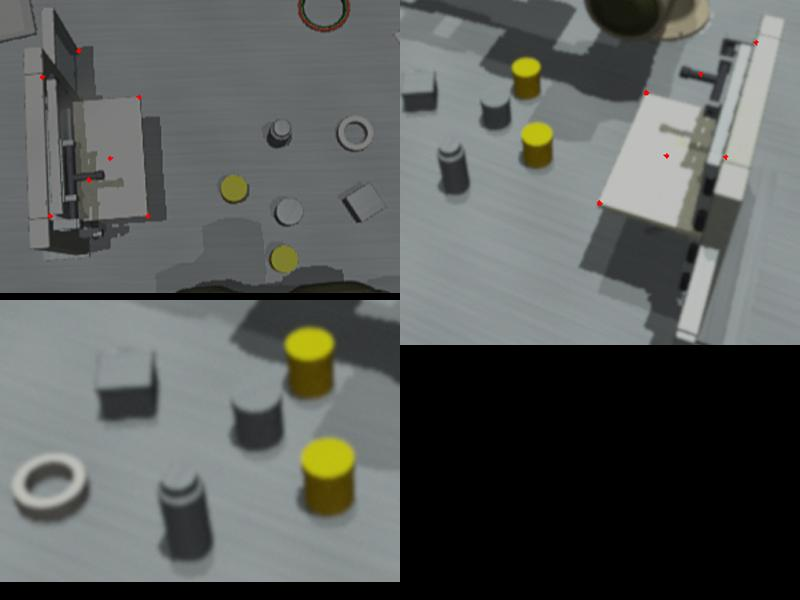

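The crop confirms a plain steel short canister with a stepped lid at (257,412) in the lower-left panel, beside two yellow look-alikes. The red marks show that the rail seams sit at y ±110. I correct those correspondences, refit, and plan the first move.

```bash
sed -i "s/(219,357),(0,155,312)/(219,357),(0,110,312)/; s/(199,357),(30,155,312)/(199,357),(30,110,312)/; s/(533,365),(0,-155,312)/(533,365),(0,-110,312)/; s/(563,368),(30,-155,312)/(563,368),(30,-110,312)/" fit.py; python3 fit.py | grep -v ' \[' ; python3 fit.py|head -3
cat > togo.py <<'E'
import sys
from h import *; from fit import H
def togo(t,world=True):
    s=sense(); Rm=rot(s['ee_rot']); d=Rm.T@(np.array(t)-s['eef_pos'])
    yaw=np.arctan2(Rm[1,0],Rm[0,0]); print('tcp',np.round(s['eef_pos'],1),'yaw',yaw.round(4),'z',Rm[:,2].round(3),'togo tool mm',d.round(1),'F',np.round(s['force'],1),'t',s['time_s'],'q',np.round(s['joints'],2))
if __name__=='__main__':
    a=[float(v) for v in sys.argv[2:5]]
    t=a if sys.argv[1]=='w' else H(np.load('p.npy'),a)[0]
    print('target',np.round(t,1)); togo(t)
E
for i in 1; do python3 -m jog '[[0,0,-0.05,0,0,-0.15,0.05],[0,0,-0.05,0,0,-0.15,0.05],[0,0,0,0,0,-0.15,0.05],[0,0,0,0,0,-0.15,0.05],[0,0,0,0,0,-0.15,0.05]]' 40; done
python3 -m jog '[[0,0,0,0,0,-0.15,0.05],[0,0,0,0,0,-0.15,0.05],[0,0,0,0,0,-0.15,0.05],[0,0,0,0,0,-0.145,0.05],[0,0,0,0,0,0,0.05]]'
python3 togo.py h -57 55 345
```

```text
[528.86974511 251.99661543   1.62342939] [[0.6, -0.7], [0.9, -0.2], [0.5, -1.3], [-3.1, -2.0], [-0.2, -0.6], [-0.4, -1.6], [-0.3, -4.4], [-0.8, -3.3], [-0.5, -0.1], [0.2, -0.7], [1.9, -7.6], [1.0, -3.9]]
knob [[476.94460867 192.18206698 273.        ]] hinge [[638.71741712 257.78357951 235.        ]] ledge [[532.8680112  176.10186022 164.        ]]
can [ 450.5 -149.6   60. ] [ 444.  -146.4   60. ]
time_s: 0.6
eef_pos: [151.5, -502.6, 342.1]
ee_rot: [-0.0, 0.866, 0.501, 0.0]
force: [-1.4, 0.0, -0.1]
grip_width: 0.583
grip_force: 0.0
time_s: 1.1
eef_pos: [151.5, -502.6, 342.0]
ee_rot: [-0.0, 0.683, 0.731, 0.0]
force: [0.3, -0.0, -0.4]
grip_width: 0.584
grip_force: 0.0
target [476.9 192.2 345. ]
tcp [ 151.5 -502.6  342. ] yaw 1.6391 z [-0.     0.001 -1.   ] togo tool mm [670.9 372.1  -2.5] F [ 0.3 -0.  -0.4] t 1.1 q [-1.5   0.26  1.31  0.    1.57 -1.57]
```

```bash
python3 -m jog '[[0.042,0.023,0,0,0,0,0.05],[0.042,0.023,0,0,0,0,0.05],[0.042,0.023,0,0,0,0,0.05],[0.042,0.023,0,0,0,0,0.05],[0.042,0.023,0,0,0,0,0.05]]' >/dev/null
python3 -m jog '[[0.042,0.023,0,0,0,0,0.05],[0.042,0.023,0,0,0,0,0.05],[0.042,0.023,0,0,0,0,0.05],[0.042,0.023,0,0,0,0,0.05],[0.042,0.023,0,0,0,0,0.05]]'|head -2; python3 togo.py h -57 55 345
python3 - <<'E'
from h import *
shot('wrist','w1',k=1.4)
E
```

```text
time_s: 2.1
eef_pos: [353.1, -66.3, 342.5]
target [476.9 192.2 345. ]
tcp [353.1 -66.3 342.5] yaw 1.6329 z [ 0.001 -0.    -1.   ] togo tool mm [250.3 139.6  -2.6] F [ 1.7 -0.7 -1.1] t 2.1 q [-0.52 -0.13  1.73  0.    1.54 -0.58]
```

View pics/w1.png

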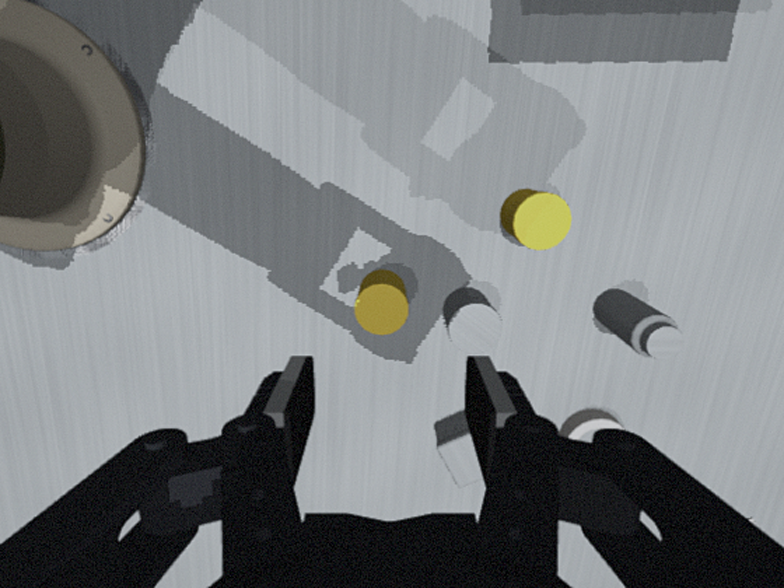

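The wrist view shows the fingers, the grey canister lid at (474,328) and the yellow ones at (541,221) and (382,309). I continue to just short of the knob and look there.

```bash
python3 - <<'E'
from h import *
s=sense(); print('can',atz('wrist',np.array([474,326])/1.4,60,s))
E
python3 -m jog '[[0.043,0.028,0,0,0,0,0.05],[0.043,0.028,0,0,0,0,0.05],[0.043,0.028,0,0,0,0,0.05],[0.043,0.028,0,0,0,0,0.05],[0.043,0.028,0,0,0,0,0.05]]' >/dev/null
python3 -m jog '[[0,0,0,0,0,0,0.05],[0,0,0,0,0,0,0.05]]' >/dev/null;  python3 togo.py h -57 55 345
python3 - <<'E'
from h import *
shot('wrist','w2',k=1.4)
E
```

```text
can [ 442.44120787 -139.44666521   60.        ]
target [476.9 192.2 345. ]
tcp [474.9 150.4 341.6] yaw 1.6366 z [-0.001 -0.    -1.   ] togo tool mm [41.5  4.8 -3.4] F [ 0.   0.1 -0.1] t 2.85 q [ 0.07  0.2   1.39 -0.    1.56  0.01]
```

View pics/w2.png

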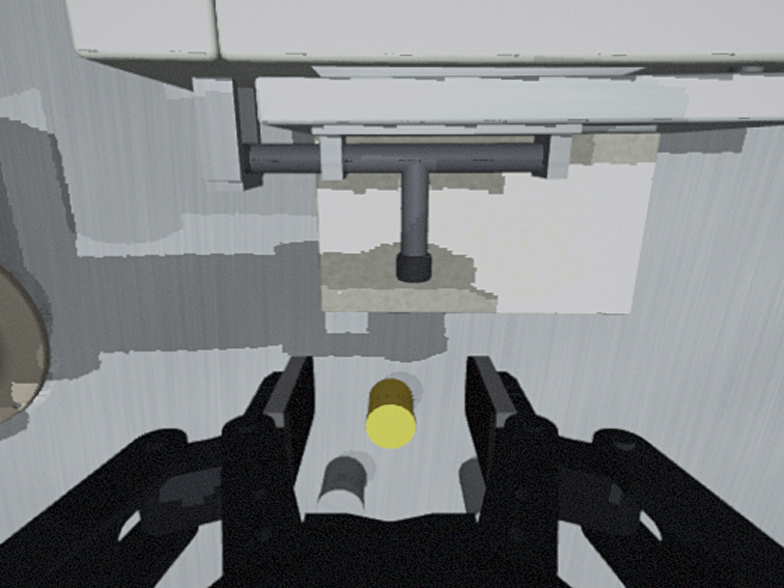

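The wrist view shows the top bolt clearly: stem from (415,165) to its end at (414,281), rod at row 158, keeper at (225,130), and shelf front corners at (323,312) and (630,313). I refit with these.

```bash
cat > fit2.py <<'E'
from h import *; from fit import H
from scipy.optimize import least_squares
s=sense()
obs=[('wrist',(323,312),(-136,109,164)),('wrist',(630,313),(-136,-109,164)),('wrist',(414,281),(-80,55,271)),('wrist',(415,158),(-28,55,279)),
('top',(315,228),(-136,-109,164)),('top',(322,353),(-136,109,164)),('scene',(458,291),(-136,109,164)),('scene',(413,403),(-136,-109,164)),
('top',(194,179),(30,-155,312)),('top',(214,179),(0,-155,312)),('scene',(578,212),(0,155,312)),('scene',(600,218),(30,155,312))]
f=lambda p: np.concatenate([(2 if n=='wrist' else 1)*(proj(n,H(p,P),s)[0]-np.array(u)/1.4) for n,u,P in obs])
r=least_squares(f,np.load('p.npy'),x_scale=[100,100,.3],loss='soft_l1'); p=r.x
print(p,np.round(f(p).reshape(-1,2),1).tolist()); np.save('p.npy',p)
print(atz('wrist',np.array([414,281])/1.4,271,s),atz('wrist',np.array([415,158])/1.4,279,s))
E
python3 fit2.py; python3 togo.py h -57 55 265;python3 togo.py h -57 15 265
```

```text
[534.02359013 251.77831929   1.6197476 ] [[1.7, 1.9], [6.1, 7.6], [-6.6, -4.7], [-1.4, -0.7], [0.9, -2.6], [0.8, -2.2], [-0.2, 0.1], [-4.4, -0.1], [0.2, -2.9], [0.0, -4.0], [-0.9, 1.5], [-0.2, 1.0]]
[485.2103187  167.77183565 271.        ] [480.87964212 220.96020643 279.        ]
target [481.9 192.2 265. ]
tcp [474.7 149.6 342.1] yaw 1.6356 z [-0.001 -0.    -1.   ] togo tool mm [42.1  9.9 77.1] F [-0.2 -0.3 -0.7] t 2.9 q [ 0.07  0.2   1.39 -0.    1.56  0.  ]
target [521.8 194.1 265. ]
tcp [474.7 149.6 342.1] yaw 1.6356 z [-0.001 -0.    -1.   ] togo tool mm [41.4 49.9 77. ] F [-0.2 -0.3 -0.7] t 2.9 q [ 0.07  0.2   1.39 -0.    1.56  0.  ]
```

```bash
python3 -m jog '[[0.042,0.009,0,0,0,0,0.05],[0,0,0.03,0,0,0,0.05],[0,0,0.03,0,0,0,0.05],[0,0,0.017,0,0,0,0.05],[0,0,0,0,0,0,0.05]]' |sed -n 2,4p
python3 togo.py h -57 55 265
python3 -m jog '[[0,0,0,0,0,0,0.008],[0,0,0,0,0,0,0.008],[0,0,0,0,0,0,0.008],[0,0,0,0,0,0,0.008],[0,0,0,0,0,0,0.008]]' 25; python3 togo.py h -57 55 265
```

```text
eef_pos: [480.2, 191.0, 263.8]
ee_rot: [-0.001, 0.684, 0.729, -0.001]
force: [-1.0, -0.8, -0.3]
target [481.9 192.2 265. ]
tcp [480.2 191.  263.8] yaw 1.6344 z [-0.004 -0.001 -1.   ] togo tool mm [ 1.   1.7 -1.2] F [-1.  -0.8 -0.3] t 3.4 q [ 0.15  0.28  1.48 -0.    1.38  0.09]
time_s: 3.9
eef_pos: [481.6, 192.3, 266.6]
ee_rot: [0.001, 0.683, 0.73, 0.001]
force: [-0.4, -1.5, 6.4]
grip_width: 0.13
grip_force: 27.0
target [481.9 192.2 265. ]
tcp [481.6 192.3 266.6] yaw 1.6376 z [ 0.003 -0.    -1.   ] togo tool mm [-0.2  0.2  1.6] F [-0.4 -1.5  6.4] t 3.9 q [ 0.15  0.28  1.48 -0.    1.38  0.09]
```

```bash
python3 -m jog '[[0,0.01,0,0,0,0,0.008],[0,0.01,0,0,0,0,0.008],[0,0.01,0,0,0,0,0.008],[0,0.009,0,0,0,0,0.008],[0,0,0,0,0,0,0.008]]'; python3 togo.py h -57 15 265
python3 - <<'E'
from h import *; from fit import H
s=sense();Rm=rot(s['ee_rot']); h=H(np.load('p.npy'),[0,-110,265])[0]
print('hinge in tool',Rm.T@(h-s['eef_pos']),h)
shot('wrist','w3',k=1.4)
E
```

```text
time_s: 4.4
eef_pos: [519.0, 193.7, 266.5]
ee_rot: [-0.0, 0.683, 0.73, -0.003]
force: [-13.5, -8.4, 11.8]
grip_width: 0.128
grip_force: 26.2
target [521.8 194.1 265. ]
tcp [519.  193.7 266.5] yaw 1.6377 z [-0.004 -0.004 -1.   ] togo tool mm [0.2 2.9 1.5] F [-13.5  -8.4  11.8] t 4.4 q [ 0.15  0.36  1.36 -0.    1.42  0.08]
hinge in tool [ 54.94458202 128.88865492   0.77962549] [643.89182395 257.16080919 265.        ]
```

View pics/w3.png

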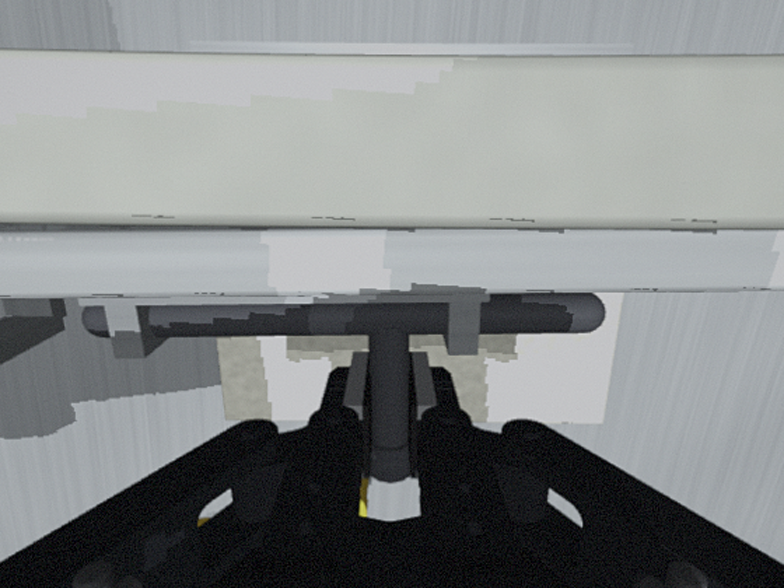

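The bolt is drawn: the rod end at (85,320) is clear of the keeper, and the jaws hold the stem at (390,400). Still gripping the knob, I swing the leaf about its hinge.

```bash
python3 -m jog '[[-0.0125,0.0061,0,0,0,-0.1,0.008],[-0.0125,0.0061,0,0,0,-0.1,0.008],[-0.0125,0.0061,0,0,0,-0.1,0.008],[-0.0125,0.0061,0,0,0,-0.1,0.008],[0,0,0,0,0,0,0.008]]'|tail -4; python3 togo.py h 0 -110 265
python3 -m jog '[[-0.0125,0.0061,0,0,0,-0.1,0.008],[-0.0125,0.0061,0,0,0,-0.1,0.008],[-0.0125,0.0061,0,0,0,-0.1,0.008],[0,0,0,0,0,0,0.008]]'|tail -4; python3 togo.py h 0 -110 265
```

```text
ee_rot: [0.001, 0.523, 0.852, 0.001]
force: [-2.9, 1.7, 7.4]
grip_width: 0.127
grip_force: 27.7
target [643.9 257.2 265. ]
tcp [555.5 150.9 266.5] yaw 2.04 z [ 0.002  0.    -1.   ] togo tool mm [ 54.8 126.9   1.7] F [-2.9  1.7  7.4] t 4.95 q [ 0.06  0.41  1.3   0.    1.43 -0.41]
ee_rot: [0.001, 0.39, 0.921, 0.001]
force: [-2.3, 0.2, 6.9]
grip_width: 0.13
grip_force: 28.4
target [643.9 257.2 265. ]
tcp [591.  129.8 266.6] yaw 2.3408 z [ 0.002  0.001 -1.   ] togo tool mm [ 54.6 126.7   1.8] F [-2.3  0.2  6.9] t 5.35 q [ 0.02  0.48  1.2   0.    1.46 -0.75]
```

Forces stay low, so I carry on. θ is about 0.7 now.

```bash
python3 -m jog '[[-0.0125,0.0061,0,0,0,-0.1,0.008],[-0.0125,0.0061,0,0,0,-0.1,0.008],[-0.0125,0.0061,0,0,0,-0.1,0.008],[-0.0125,0.0061,0,0,0,-0.1,0.008],[0,0,0,0,0,0,0.008]]'|tail -3; python3 togo.py h 0 -110 265
python3 -m jog '[[-0.0125,0.0061,0,0,0,-0.1,0.008],[-0.0125,0.0061,0,0,0,-0.1,0.008],[-0.0125,0.0061,0,0,0,-0.1,0.008],[0,0,0,0,0,0,0.008]]'|tail -3; python3 togo.py h 0 -110 265
```

```text
force: [-3.1, 0.2, 7.5]
grip_width: 0.13
grip_force: 28.6
target [643.9 257.2 265. ]
tcp [645.1 119.4 266.6] yaw 2.7415 z [ 0.002  0.001 -1.   ] togo tool mm [ 54.8 126.5   1.7] F [-3.1  0.2  7.5] t 5.85 q [ 0.    0.6   1.    0.    1.54 -1.17]
force: [-3.5, 0.0, 7.2]
grip_width: 0.127
grip_force: 28.1
target [643.9 257.2 265. ]
tcp [686.1 126.  266.6] yaw 3.0419 z [ 0.002  0.001 -1.   ] togo tool mm [ 55.  126.3   1.6] F [-3.5  0.   7.2] t 6.25 q [ 0.01  0.72  0.81  0.    1.61 -1.46]
```

```bash
python3 -m jog '[[-0.0125,0.0061,0,0,0,-0.1,0.008],[-0.0125,0.0061,0,0,0,-0.1,0.008],[-0.0125,0.0061,0,0,0,-0.1,0.008],[0,0,0,0,0,0,0.008]]'|tail -3; python3 togo.py h 0 -110 265

```

```text
force: [-4.0, 1.1, 7.0]
grip_width: 0.125
grip_force: 27.4
target [643.9 257.2 265. ]
tcp [723.3 144.4 266.6] yaw -2.941 z [ 0.002  0.    -1.   ] togo tool mm [ 55.4 126.3   1.5] F [-4.   1.1  7. ] t 6.65 q [ 0.04  0.85  0.58  0.    1.71 -1.73]
```

```bash
python3 -m jog '[[0,0,0,0,0,0,0.04],[0,0,0,0,0,0,0.04],[0,0,0,0,0,0,0.04],[0,0,-0.01,0,0,0,0.04],[0,0,-0.01,0,0,0,0.04]]'|tail -5
python3 -m jog '[[0,0,-0.01,0,0,0,0.04],[0,0,-0.01,0,0,0,0.04],[0,0,-0.01,0,0,0,0.04],[0,0,-0.01,0,0,0,0.04],[0,0,0,0,0,0,0.04]]'; python3 togo.py w 443 -143 350
```

```text
eef_pos: [722.5, 143.3, 286.1]
ee_rot: [-0.0, -0.098, 0.995, 0.0]
force: [-0.0, -0.3, 0.9]
grip_width: 0.468
grip_force: 0.0
time_s: 7.65
eef_pos: [722.8, 143.3, 327.5]
ee_rot: [0.002, -0.098, 0.995, -0.0]
force: [0.4, -1.0, -0.2]
grip_width: 0.468
grip_force: 0.0
target [ 443. -143.  350.]
tcp [722.8 143.3 327.5] yaw -2.9456 z [ 0.003  0.    -1.   ] togo tool mm [ 330.1 -226.3  -23.5] F [ 0.4 -1.  -0.2] t 7.65 q [ 0.04  0.88  0.37 -0.    1.89 -1.73]
```

```bash
python3 -m jog '[[0.04,-0.028,0,0,0,0,0.07],[0.041,-0.028,0,0,0,0,0.07],[0.041,-0.028,0,0,0,0,0.07],[0.041,-0.028,0,0,0,0,0.07],[0.041,-0.028,0,0,0,0,0.07]]'|sed -n 2p
python3 -m jog '[[0.041,-0.028,0,0,0,0.143,0.07],[0,0,0,0,0,0.143,0.07],[0,0,0,0,0,0.143,0.07],[0,0,0,0,0,0.143,0.07],[0,0,0,0,0,0.143,0.07]]'|sed -n 2p
python3 -m jog '[[0,0,0,0,0,0.143,0.07],[0,0,0,0,0,0.143,0.07],[0,0,0,0,0,0.143,0.07],[0,0,0,0,0,0.143,0.07],[0,0,0,0,0,0.143,0.07]]'|sed -n 2p
python3 -m jog '[[0,0,0,0,0,0.143,0.07],[0,0,0,0,0,0.143,0.07],[0,0,0,0,0,0,0.07]]'|sed -n 2p; python3 togo.py w 443 -143 250
python3 - <<'E'
from h import *
a=shot('wrist','w4'); b=shot('top','t4')
d=np.zeros((600,800,3),np.uint8); d[:300,:400]=cv2.resize(a,(400,300)); d[:300,400:]=cv2.resize(b,(400,300))
d[300:,:400]=cv2.resize(b[80:290,120:400],(400,300),interpolation=2); 
cv2.imwrite('pics/c4.png',cv2.resize(a,(800,600),interpolation=2))
cv2.imwrite('pics/c5.png',cv2.resize(b[80:290,120:400],(800,600),interpolation=2))
E
```

```text
eef_pos: [559.3, -24.8, 326.1]
eef_pos: [526.3, -59.3, 326.2]
eef_pos: [526.4, -59.2, 326.1]
eef_pos: [526.4, -59.3, 326.1]
target [ 443. -143.  250.]
tcp [526.4 -59.3 326.1] yaw 1.6204 z [-0.  0. -1.] togo tool mm [-79.5 -87.5  76.1] F [-0.8 -0.1 -0.1] t 9.45 q [-0.33  0.28  1.33  0.    1.54 -0.38]
```

View pics/c4.png

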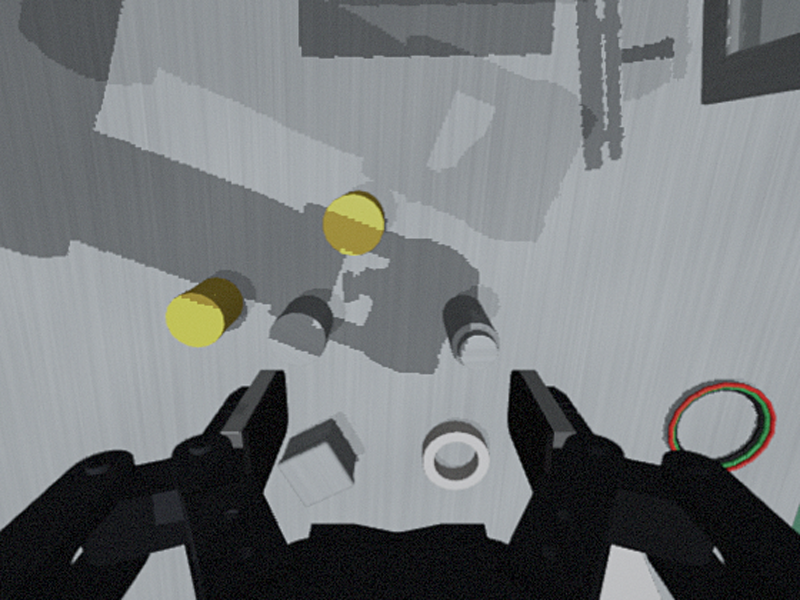

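View pics/c5.png

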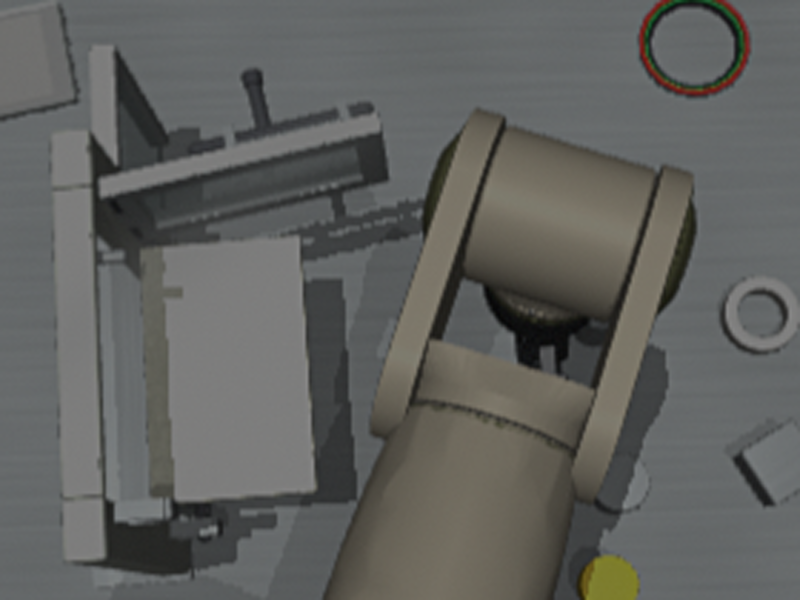

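In the top crop the leaf stands past square (edge from (100,185) to (385,125)) and the shelf is clear. In the wrist view the canister lid is near (301,330). I move above it and measure again.

```bash
python3 -m jog '[[-0.02,-0.022,0.02,0,0,0,0.075],[-0.02,-0.022,0.035,0,0,0,0.075],[-0.02,-0.022,0.035,0,0,0,0.075],[-0.02,-0.022,0.036,0,0,0,0.075],[0,0,0,0,0,0,0.075]]'|sed -n 2p
python3 - <<'E'
from h import *
import json
s=sense(); a=shot('wrist','w5'); json.dump({k:list(s[k]) for k in('eef_pos','ee_rot')},open('s5.json','w')); print(s['eef_pos'])
cv2.imwrite('pics/c6.png',cv2.resize(a[130:400,100:460],(800,600),interpolation=2))
E
```

```text
eef_pos: [439.3, -144.1, 196.3]
[ 439.32082961 -144.11403784  196.28451497]
```

View pics/c6.png

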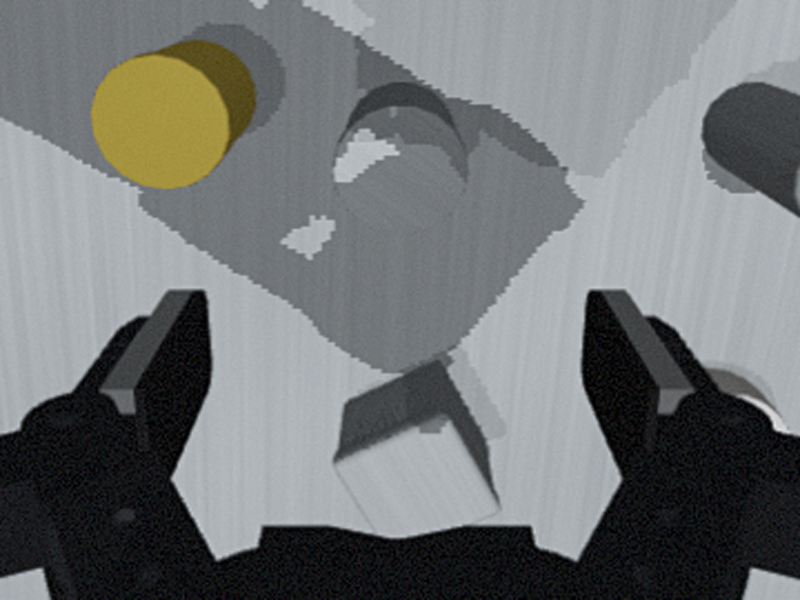

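The lid circle is in the crop at columns 334–467 and rows 105–233, centre about (400,168). The tin is at (415,450) and the yellow one at (165,120).

```bash
python3 - <<'E'
from h import *
import json
s=json.load(open('s5.json')); f=lambda u,v: atz('wrist',(100+u/2.2222,130+v/2.2222),59,s)
print(f(400,168),np.linalg.norm(f(334,168)-f(467,168)),np.linalg.norm(f(400,105)-f(400,233)))
c=f(400,168); Rm=rot(s['ee_rot']); print(Rm.T@(np.array([c[0],c[1],27])-s['eef_pos']))
E
python3 togo.py w 443 -143 27
```

```text
[ 440.78747929 -148.66962473   59.        ] 50.39733768717931 50.577516680808
[ -5.37895978   2.43487608 169.24919383]
target [ 443. -143.   27.]
tcp [ 441.5 -144.   199. ] yaw 1.6222 z [-0.003  0.002 -1.   ] togo tool mm [  0.6   2.  171.9] F [ 0.6 -0.1 -0.2] t 10.1 q [-0.57  0.22  1.73  0.    1.19 -0.62]
```

```bash
python3 -m jog '[[-0.0045,0,0.04,0,0,0,0.075],[0,0,0.04,0,0,0,0.075],[0,0,0.04,0,0,0,0.075],[0,0,0.035,0,0,0,0.075],[0,0,0.017,0,0,0,0.075]]' |sed -n '2p;4p'
python3 -m jog '[[0,0,0,0,0,0,0.075],[0,0,0,0,0,0,0.045],[0,0,0,0,0,0,0.045],[0,0,0,0,0,0,0.045],[0,0,0,0,0,0,0.045]]' 40
```

```text
eef_pos: [443.6, -147.6, 26.8]
force: [0.9, -0.7, 1.4]
time_s: 11.1
eef_pos: [444.2, -148.6, 30.0]
ee_rot: [0.002, 0.689, 0.725, 0.0]
force: [0.1, 1.8, 7.4]
grip_width: 0.598
grip_force: 42.0
```

```bash
python3 -m jog '[[0,0,-0.02,0,0,0,0.045],[0,0,-0.04,0,0,0,0.045],[0,0,-0.045,0,0,0,0.045],[0,0,-0.045,0,0,0,0.045],[0,0,-0.045,0,0,0,0.045]]' >/dev/null;python3 -m jog '[[0,0,-0.03,0,0,0,0.045],[0,0,0,0,0,0,0.045]]'|tail -4; python3 togo.py h -76 8 252
```

```text
ee_rot: [0.005, 0.689, 0.725, 0.001]
force: [-0.2, 0.2, -3.6]
grip_width: 0.596
grip_force: 42.5
target [529.8 175.5 252. ]
tcp [ 444.3 -148.7  258.1] yaw 1.6224 z [ 0.008 -0.005 -1.   ] togo tool mm [319.4 102.    5.1] F [-0.2  0.2 -3.6] t 11.8 q [-0.57  0.17  1.64  0.    1.32 -0.63]
```

```bash
python3 -m jog '[[0.02,0.007,0,0,0,0,0.045],[0.036,0.0115,0,0,0,0,0.045],[0.036,0.0115,0,0,0,0,0.045],[0.036,0.0115,0,0,0,0,0.045],[0.036,0.0115,0,0,0,0,0.045]]' >/dev/null;python3 -m jog '[[0.036,0.0115,0,0,0,0,0.045],[0.036,0.0115,0,0,0,0,0.045],[0.036,0.0115,0,0,0,0,0.045],[0.03,0.009,0,0,0,0,0.045],[0.017,0.005,0,0,0,0,0.045]]' >/dev/null
python3 -m jog '[[0,0,0,0,0,0,0.045],[0,0,0,0,0,0,0.045]]'|tail -4; python3 togo.py h -76 8 194
python3 - <<'E'
from h import *
a=shot('scene','s7')[130:340,200:480]
cv2.imwrite('pics/c7.png',cv2.resize(a,(800,600),interpolation=2))
E
```

```text
ee_rot: [-0.0, 0.689, 0.725, -0.0]
force: [-1.2, -0.1, -1.5]
grip_width: 0.602
grip_force: 42.6
target [529.8 175.5 194. ]
tcp [527.8 175.5 252.7] yaw 1.6225 z [-0.001 -0.    -1.   ] togo tool mm [-0.1  2.  58.7] F [-1.2 -0.1 -1.5] t 13.0 q [ 0.11  0.38  1.38 -0.    1.38  0.06]
```

View pics/c7.png

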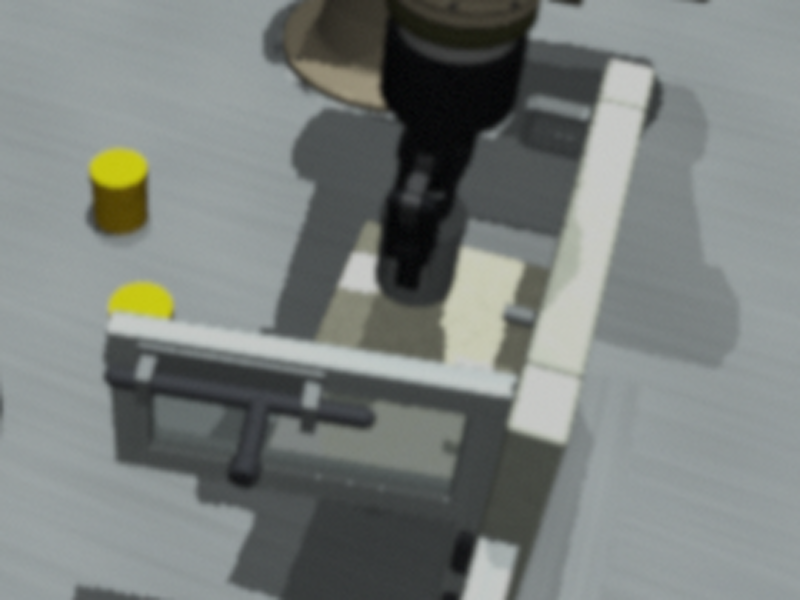

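The canister is held upright over the shelf, at (420,270) in the crop, with the open leaf in front. I lower it and feel for contact.

```bash
python3 -m jog '[[0,0,0.02,0,0,0,0.045],[0,0,0.02,0,0,0,0.045],[0,0,0.012,0,0,0,0.045],[0,0,0.004,0,0,0,0.045],[0,0,0,0,0,0,0.045]]'|sed -n '2p;4p'
for i in 1 2; do python3 -m jog '[[0,0,0.001,0,0,0,0.045],[0,0,0.001,0,0,0,0.045],[0,0,0,0,0,0,0.045]]'|sed -n '2p;4p'; done
```

```text
eef_pos: [528.2, 175.2, 197.3]
force: [-0.1, -0.4, -1.6]
eef_pos: [528.3, 175.6, 195.6]
force: [0.6, 0.1, -1.6]
eef_pos: [528.4, 175.5, 194.0]
force: [-1.7, -1.1, 4.2]
```

```bash
python3 -m jog '[[0,0,0.0005,0,0,0,0.045],[0,0,0,0,0,0,0.045]]'|sed -n '2p;4p'; python3 -m jog '[[0,0,0.0005,0,0,0,0.045],[0,0,0,0,0,0,0.045]]'|sed -n '2p;4p'
```

```text
eef_pos: [528.5, 175.5, 194.0]
force: [-3.5, -1.4, 7.8]
eef_pos: [528.5, 175.5, 193.9]
force: [-4.4, -3.3, 11.5]
```

In contact. I release, retreat upwards and check.

```bash
python3 -m jog '[[0,0,-0.0005,0,0,0,0.052],[0,0,0,0,0,0,0.056],[0,0,0,0,0,0,0.065],[0,0,0,0,0,0,0.075],[0,0,0,0,0,0,0.075]]'|tail -4
python3 -m jog '[[0,0,-0.01,0,0,0,0.075],[0,0,-0.03,0,0,0,0.075],[0,0,-0.04,0,0,0,0.075],[0,0,-0.04,0,0,0,0.075],[0,0,-0.04,0,0,0,0.075]]'|tail -4
python3 -m jog '[[-0.045,-0.02,0,0,0,0,0.075],[-0.045,-0.02,0,0,0,0,0.075],[-0.045,-0.02,0,0,0,0,0.075],[-0.03,-0.02,0,0,0,0,0.075],[0,0,0,0,0,0,0.075]]'|head -2
python3 - <<'E'
from h import *
a=shot('scene','s8')[130:340,120:440]; b=shot('top','t8')[80:290,120:440]
d=np.vstack([cv2.resize(a,(457,300),interpolation=2),cv2.resize(b,(457,300),interpolation=2)])
cv2.imwrite('pics/c8.png',d)
E
```

```text
ee_rot: [-0.0, 0.689, 0.725, -0.0]
force: [-0.3, -0.2, -0.8]
grip_width: 0.877
grip_force: 0.0
ee_rot: [0.0, 0.689, 0.725, 0.0]
force: [0.3, 0.0, -0.4]
grip_width: 0.878
grip_force: 0.0
time_s: 16.05
eef_pos: [455.3, 4.1, 353.9]
```

View pics/c8.png

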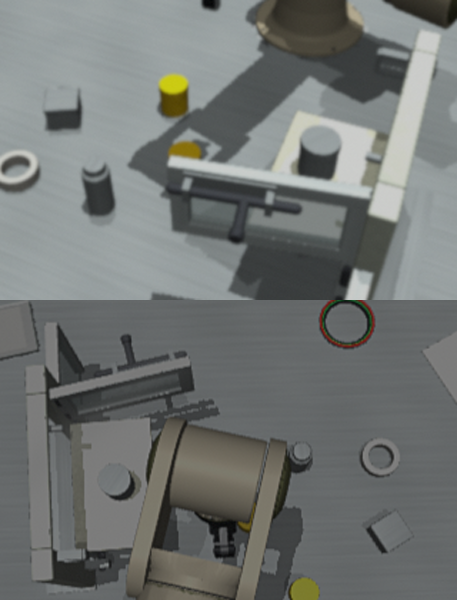

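The canister stands upright at mid-shelf, at (320,150) in the upper panel and (117,482) in the lower. The top leaf is past square, the bottom half is shut, and the bystanders have not moved.

```bash
python3 -c "
from rig import finish_job; print(finish_job())"
```

```text
the job is handed in; nothing more can be done
None
```

The job is handed in: the top bolt is drawn and the top half stands about 1.7 rad open (past square), the bottom half was left shut and bolted, and the steel canister stands upright, released, at the middle of the shelf with the other things untouched.

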